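Lock the reusable parcel boxes at the mailroom press

TASK

Turn the red knob on the press clockwise until it clicks over and the bar is fully up. Then lock every parcel box from the mat: push the orange bolt in one end fully home against the yellow nose of the bar, turn the box round, do the same with the bolt in its other end, and set the box upright on the floor of the wooden tray. When every box is locked, turn the knob back past its click so that the bar is parked; never press the bolts with the gripper, and leave the bell, the tape and the stamp where they are.

Things in the scene. Friction and masses are not known exactly. Their poses are not given: they have to be found in the camera images.
- press: fixed grey locking press, housing 130 x 120 mm, 50 mm high; position and yaw (up to 17 degrees) vary. Origin on the counter under the middle of the housing's front edge, x from there back into the housing (away from the robot), z up. In front of the housing a steel crossbar (90 wide, 20 high, 12 mm thick) runs up and down; it carries a yellow nose pointing to the press's -x
- nose_tip (a point): centre of the nose's flat end face, 34 mm in front of the press's origin (press x = -0.034, y = 0). The nose is 24 mm wide, 20 mm high and stands 22 mm out from the crossbar. Its centre is 16 mm above the counter when the bar is down and 46 mm when it is up. Sideways and lengthwise it does not give
- knob (a joint): red knob with a bar grip on top of the press, rad, 0 to 1.2 (stops at both ends). 0 = bar down (parked), 1.2 = bar fully up; grows when the knob is turned clockwise seen from above; the bar rises 25 mm per rad. An over-centre detent holds it at either stop with about 0.1 N m; past half way (0.6) it snaps on to the other stop and stays there by itself
- knob_grip (a point): on the knob's upright axis (press x = 0.075, y = 0), 78 mm above the counter, the height to grip. The bar grip is 60 mm long, 16 mm thick and reaches from 58 to 88 mm above the counter, on a round black flange; its length lies along the press's x at knob 0 and turns with the knob
- mat: thin black rubber mat, 320 x 170 x 3 mm, fixed, incoming side (either the robot's left or right). Origin under its centre, x along the 320 mm side. The boxes start on it, in a row along its x about 95 mm apart, lengthwise across it
- tray: wooden outgoing tray, fixed, outside 330 x 170 mm, 28 mm high, walls and floor 5 mm. Origin under its centre, x along the 330 mm side, z up. There is room for three boxes side by side, each lying lengthwise across the tray (along its y)
- bell: brass desk bell, 80 mm wide, 55 mm high, bystander, origin under its centre
- tape: roll of clear tape lying flat, 90 mm wide, 24 mm high, bystander, origin under its centre
- stamp: rubber stamp, 50 x 30 mm block with wooden grip, 80 mm high, bystander, origin under its centre
- box_a: blue rigid parcel box, 0.2 to 0.4 kg, may be absent. Body 90 (x) x 56 (y) x 75 mm high; grip its flat sides (y = +-28 mm). Origin at the centre of its underside, z up. At each end two full-height ribs, 8 mm wide, stand 14 mm further out along the edges (118 mm overall); in the 40 mm gap between them an orange bolt, axis along x, 46 mm above the underside
- box_a_bolt0: orange lock bolt, 24 mm thick, in the +x end of the blue box. Origin at the centre of its outer face. Unlocked, it stands 12 mm out of the end wall (box x = 0.057); locked, it is pushed in 10 mm to its stop and stands 2 mm out (box x = 0.047). Stiff: about 6 N moves it, and it stays where it is left
- box_a_bolt1: orange lock bolt, 24 mm thick, in the -x end of the blue box. Origin at the centre of its outer face. Unlocked, it stands 12 mm out of the end wall (box x = -0.057); locked, it is pushed in 10 mm to its stop and stands 2 mm out (box x = -0.047). Stiff: about 6 N moves it, and it stays where it is left
- box_b: green rigid parcel box, 0.2 to 0.4 kg, may be absent. Body 90 (x) x 56 (y) x 75 mm high; grip its flat sides (y = +-28 mm). Origin at the centre of its underside, z up. At each end two full-height ribs, 8 mm wide, stand 14 mm further out along the edges (118 mm overall); in the 40 mm gap between them an orange bolt, axis along x, 46 mm above the underside
- box_b_bolt0: orange lock bolt, 24 mm thick, in the +x end of the green box. Origin at the centre of its outer face. Unlocked, it stands 12 mm out of the end wall (box x = 0.057); locked, it is pushed in 10 mm to its stop and stands 2 mm out (box x = 0.047). Stiff: about 6 N moves it, and it stays where it is left
- box_b_bolt1: orange lock bolt, 24 mm thick, in the -x end of the green box. Origin at the centre of its outer face. Unlocked, it stands 12 mm out of the end wall (box x = -0.057); locked, it is pushed in 10 mm to its stop and stands 2 mm out (box x = -0.047). Stiff: about 6 N moves it, and it stays where it is left
- box_c: grey rigid parcel box, 0.2 to 0.4 kg, may be absent. Body 90 (x) x 56 (y) x 75 mm high; grip its flat sides (y = +-28 mm). Origin at the centre of its underside, z up. At each end two full-height ribs, 8 mm wide, stand 14 mm further out along the edges (118 mm overall); in the 40 mm gap between them an orange bolt, axis along x, 46 mm above the underside
- box_c_bolt0: orange lock bolt, 24 mm thick, in the +x end of the grey box. Origin at the centre of its outer face. Unlocked, it stands 12 mm out of the end wall (box x = 0.057); locked, it is pushed in 10 mm to its stop and stands 2 mm out (box x = 0.047). Stiff: about 6 N moves it, and it stays where it is left
- box_c_bolt1: orange lock bolt, 24 mm thick, in the -x end of the grey box. Origin at the centre of its outer face. Unlocked, it stands 12 mm out of the end wall (box x = -0.057); locked, it is pushed in 10 mm to its stop and stands 2 mm out (box x = -0.047). Stiff: about 6 N moves it, and it stays where it is left

How it is judged:
By the outcome, as a careful person would: the job done as asked, in the order asked, and still so for the second after the job is handed in, with the robot touching nothing.
Of box_a, box_b, box_c only 2 to 3 are there at a start; the rules pass over those that are not, and their reading is None.
At some moment in a run one of box_a, box_b, box_c may be knocked a few centimetres aside while the robot is not near it.
Once in a run the grip may slacken for a moment while it holds something.
It also fails if it takes over 210 s, if anything falls off the work surface, if the arm or the gripper's body presses on something with over 40 N, if the wrist force passes 120 N, or if a joint passes its speed limit or range.

ROBOT

A 6-joint arm with a two-finger parallel gripper is mounted at the origin on the work surface. World frame = base frame: x ahead of the robot, y to its left, z up, the work surface at z = 0. Lengths are in m, angles in rad, forces in N, time in s.
With the tool pointing down it reaches from about 0.35 to 0.975 m from the base axis. Payload 17.4 kg.
Tool frame: the origin (TCP) lies on the centre line of the jaws, within the pads' length; the fingertips stand ahead of it and the grasp point (between the pads) is the TCP (ctrl.finger_overhang is the z of the fingertips in the tool frame, in m); z points along the fingers, y is the line along which they close (so a half turn about z gives the same grasp; the last joint's range is limited). The gripper opens to 85 mm and grips with 20 to 120 N. Pads are 22 mm wide; open, the fingers measure 114 mm over their backs; the gripper's body (76 mm by 85 mm) begins 54 mm behind the grasp point. The pads swing forward as they close: fully open they stand 13 mm farther back than shut.
Start: joints at [1.071, 0.116, 1.442, -0, 1.584, -0.038], TCP at [0.301, 0.604, 0.25] pointing down, gripper open.
Joint ranges: [-2.83, 2.83], [-0.83, 2.19], [0.07, 2.5], [-1.14, 4.28], [0.01, 3], [-2.97, 2.97]. Speed limits (rad/s): [1.89, 1.89, 2.22, 3.14, 3.14, 3.14].

INTERFACE

Orientations are given as a unit quaternion [x, y, z, w].
In Python, from plant import ctrl gives the robot as it stands.
- The arm moves only by the tool jog_arm, never from a script. Its argument "targets" is a list that holds one entry, the list of rows, each a list of 5 numbers: the opening, from -1 (shut) to 1 (fully open), then the shift along the world's x, y, z in units of 50 mm (1.0 is 50 mm), then the turn about the world's z in units of 10 degrees (1.0 is 10 degrees). In form: [[[hand, tx, ty, tz, spin], ...]]. A call has 1 to 8 rows; each row shifts and turns the commanded pose from where the row before left it; what a row does not reach is not made up. A row lasts 1/8 s, in which the tool goes at most 62.5 mm and 10.7 degrees, less where a joint would pass 70% of its speed; a pose out of reach is approached as far as the arm can. A call with a number of a shift or a turn outside -1 to 1 is refused whole. A call with a gripper value outside its range is refused whole. The fingers move at their own pace and stop on an object; the grip force is fixed at half the most. Time passes only in rows, so rows that do not move let the fingers close. It gives the time, the measured TCP pose, the force, the opening and the grip force at its end, in the units of the state.
- ctrl.sense(): the state, without advancing time (a new reading comes with each control period).
- ctrl.snapshot(name): name is "side" or "top" or "wrist"; returns the picture (420x560x3 uint8, blue, green, red); there is no depth.
- ctrl.calibration(name): a dict with "camera_matrix" (3x3 intrinsics, pixels), "position" and "orientation" of the camera in the world; the wrist camera has in their place "tool_from_camera" (4x4, takes a point from camera to tool coordinates, whose origin is the TCP and whose axes are the flange's). Camera axes: x right, y down, z forward; pixel columns grow to the right and rows downward; lengths in m; the calibration is good to about 2 mm. A picture is of the moment at which its call begins: read the wrist's pose just before it. calibration takes no time and is no camera call.
- ctrl.sign_off(): hands the job in; it is judged then, once.
The state is a dict: "t": time; "qpos": joint angles; "joint_vel": joint speeds; "joint_efforts": joint torques, N m; "ee_pos": TCP position; "tcp_rot": TCP orientation; "force": force on the tool from outside, world axes, zero at the start; "moment": the same for the moment, N m; "finger_gap": finger opening in m; "gripper_force": force on a finger pad.
Only numpy, scipy, OpenCV 4.12 (cv2) and the standard library are available. Lean on these libraries where they do the work, as an engineer would, in place of code of your own. Each camera call takes 0.05 s, during which the arm holds its last target. There are 200 camera calls.

## Working session

There is one attempt and no reset: what is moved stays moved. The work goes in short steps, Python scripts to look and compute and a tool call to move; the robot and the scene stay as the last step left them, time stands still between calls to the robot, and variables do not carry over. Pictures are saved under pics/ and viewed, at most 17 in all, crops included, and the job is handed in when it is done.

Besides the shell and the picture viewer there is one more tool, called after "Emit:" by a JSON object that holds its "name" and its "arguments". jog_arm: Moves the arm, as the interface text tells. Shifts and turns lie within -1 to 1; 1 stands for 50 mm of shift or 10 degrees of turn. Its arguments: {"type":"object","properties":{"targets":{"type":"array"}},"required":["targets"]}

```bash
ls; mkdir -p pics; python3 - <<'E'
from plant import ctrl
import cv2
s=ctrl.sense();print(s, ctrl.finger_overhang)
for n in("top","side"):
    im=ctrl.snapshot(n);cv2.imwrite(f"pics/{n}0.png",im)
    print(n,ctrl.calibration(n))
print(ctrl.calibration("wrist"))
E
```

```text
pics
{'t': 0.0, 'qpos': array([ 1.07122250e+00,  1.16483644e-01,  1.44228172e+00, -1.94053401e-05,
        1.58399411e+00, -3.77978090e-02]), 'joint_vel': array([-9.84574298e-04,  4.48049982e-04,  4.82468648e-04,  3.11501129e-05,
       -1.40550578e-03,  3.80725370e-04]), 'joint_efforts': array([ 3.02847902e-04, -7.31985354e+01, -6.32493782e+01, -4.33514003e-06,
        6.35025339e-03,  4.93974244e-05]), 'ee_pos': array([0.30066706, 0.6041445 , 0.24955352]), 'tcp_rot': array([ 2.28842139e-01,  9.73463371e-01, -5.65051190e-04, -1.45520396e-04]), 'force': array([-0.87585285, -0.70976426, -0.10741896]), 'moment': array([-0.00693919,  0.01920134,  0.0241472 ]), 'gripper_force': 0.0, 'finger_gap': 0.08546906328873806} 0.019
top {'camera_matrix': array([[385.84052056,   0.        , 283.93120867],
       [  0.        , 385.84052056, 209.19114795],
       [  0.        ,   0.        ,   1.        ]]), 'position': array([0.52230197, 0.01833336, 0.91857805]), 'orientation': array([ 0.70768588, -0.705377  ,  0.03015208, -0.02673629])}
side {'camera_matrix': array([[417.95406705,   0.        , 283.83324709],
       [  0.        , 417.95406705, 212.02307328],
       [  0.        ,   0.        ,   1.        ]]), 'position': array([0.94171647, 0.82271823, 0.86231321]), 'orientation': array([ 0.16815151,  0.89367636, -0.4073271 , -0.08457107])}
{'camera_matrix': array([[347.41567055,   0.        , 278.35933171],
       [  0.        , 347.41567055, 207.78240566],
       [  0.        ,   0.        ,   1.        ]]), 'tool_from_camera': array([[ 2.23401321e-03, -9.59621726e-01, -2.81284826e-01,
         7.21968789e-02],
       [ 9.99997502e-01,  2.16503856e-03,  5.55983026e-04,
         6.87441080e-05],
       [ 7.54591026e-05, -2.81285365e-01,  9.59624165e-01,
        -1.23587445e-01],
       [ 0.00000000e+00,  0.00000000e+00,  0.00000000e+00,
         1.00000000e+00]])}
```

View pics/top0.png

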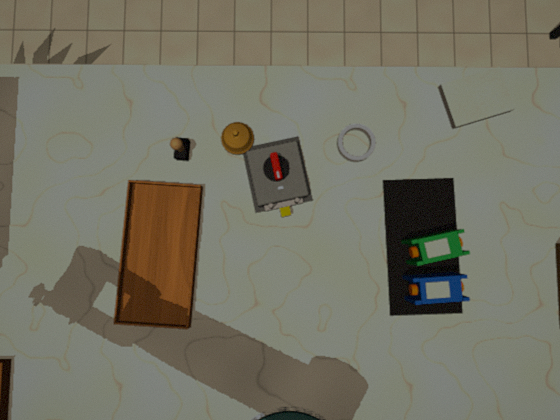

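View pics/side0.png

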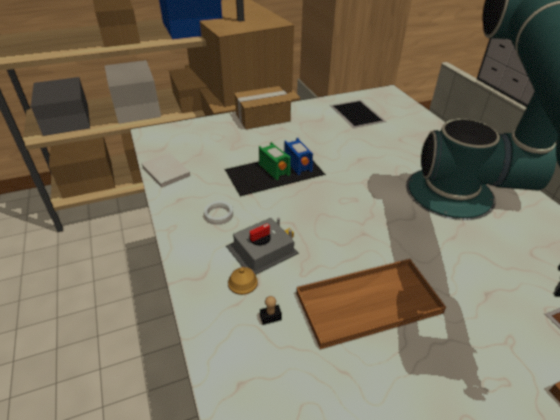

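Top: press around (278,172), nose (286,211); green box (437,247) and blue box (438,290) on the mat at right; tray rim corners (130,181), (203,185), (190,327), (115,322). Only two boxes are there. Next I'll enlarge the press and the boxes.

```bash
cat > h.py <<'E'
import numpy as np, cv2
from scipy.spatial.transform import Rotation as R
def ray(c,uv):
    K=np.array(c["camera_matrix"]);return np.linalg.solve(K,[uv[0],uv[1],1.])
def pix2w(c,uv,z):
    Rm=R.from_quat(c["orientation"]).as_matrix();d=Rm@ray(c,uv);p=np.array(c["position"])
    return p+d*(z-p[2])/d[2]
def w2pix(c,P):
    Rm=R.from_quat(c["orientation"]).as_matrix();q=(np.atleast_2d(P)-c["position"])@Rm
    q=q@np.array(c["camera_matrix"]).T;return q[:,:2]/q[:,2:]
def wristcal(ctrl,s):
    c=ctrl.calibration("wrist");T=c["tool_from_camera"];Rt=R.from_quat(s["tcp_rot"]).as_matrix()
    return dict(camera_matrix=c["camera_matrix"],position=Rt@T[:3,3]+s["ee_pos"],orientation=R.from_matrix(Rt@T[:3,:3]).as_quat())
def crop(im,u,v,w,h,k): return cv2.resize(im[v:v+h,u:u+w],None,fx=k,fy=k,interpolation=cv2.INTER_CUBIC)
E
python3 - <<'E'
from h import *
im=cv2.imread("pics/top0.png")
cv2.imwrite("pics/c0.png",np.hstack([crop(im,235,130,80,90,5),crop(im,397,220,80,90,5)]))
from plant import ctrl
c=ctrl.calibration("top")
for uv in[(130,181),(203,185),(190,327),(115,322)]:print(pix2w(c,uv,.028).round(3))
E
```

```text
[0.659 0.372 0.028]
[0.65  0.202 0.028]
[0.327 0.225 0.028]
[0.337 0.395 0.028]
```

View pics/c0.png

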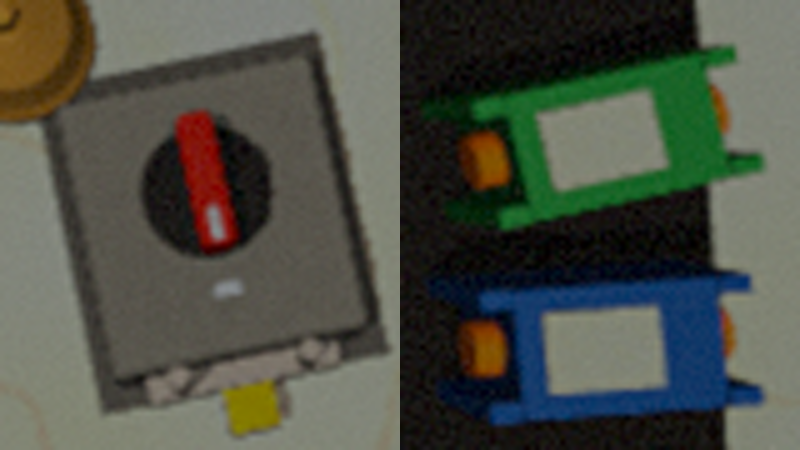

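Crop: the knob grip top runs from (195,112) to (218,250), the housing front edge from (115,378) to (370,330), and the nose is at (253,408). The green rib tops are at (472,108), (735,55), (763,163), (500,220); the blue ones at (480,300), (750,283), (763,395), (490,415).

```bash
python3 - <<'E'
from h import *
from plant import ctrl
c=ctrl.calibration("top")
L=lambda x,y,z:pix2w(c,(235+x/5,130+y/5),z)
G=lambda x,y,z:pix2w(c,(397+(x-400)/5,220+y/5),z)
a,b=L(218,250,.088),L(195,112,.088);d=b-a
print("knob",(a+b)/2,np.linalg.norm(d),np.degrees(np.arctan2(d[1],d[0])))
f1,f2=L(115,378,.05),L(370,330,.05);d=f2-f1
print("front",(f1+f2)/2,np.linalg.norm(d),np.degrees(np.arctan2(d[1],d[0]))+90)
for n in[((62,110),(115,378)),((312,60),(370,330))]:
    d=L(*n[0],.05)-L(*n[1],.05);print("side",np.linalg.norm(d),np.degrees(np.arctan2(d[1],d[0])))
print("nose top",L(253,383,.026),L(256,432,.026))
for nm,q in(("green",[(472,108),(735,55),(763,163),(500,220)]),("blue",[(480,300),(750,283),(763,395),(490,415)])):
    P=[G(*p,.075) for p in q];d=(P[1]+P[2]-P[0]-P[3])/2
    print(nm,np.mean(P,0),np.linalg.norm(d),np.degrees(np.arctan2(d[1],d[0])),np.linalg.norm(P[0]-P[3]))
E
```

```text
knob [0.68330605 0.03135268 0.088     ] 0.061709533613217196 9.614144841416666
front [0.61141593 0.01519886 0.05      ] 0.11744007472021736 10.916547645588636
side 0.12542978504511376 11.6139595693747
side 0.1271197205847 11.94785375106275
nose top [0.60034443 0.01027197 0.026     ] [0.57755231 0.00881944 0.026     ]
green [ 0.50823223 -0.32736959  0.075     ] 0.11814145191000094 -78.17281125434732 0.04969831133745033
blue [ 0.41710473 -0.32604448  0.075     ] 0.11812209341240684 -86.03098832580463 0.04909054084276409
```

Two boxes (green and blue), and all sizes agree with the spec. Going to the knob first.

Emit:
{"name": "jog_arm", "arguments": {"targets": [[[0, 0.478, -0.716, 0, 0.236], [0, 0.478, -0.716, 0, 0.236], [0, 0.478, -0.716, 0, 0.236], [0, 0.478, -0.716, 0, 0.236], [0, 0.478, -0.716, 0, 0.236], [0, 0.478, -0.716, 0, 0.236], [0, 0.478, -0.716, 0, 0.236], [0, 0.478, -0.716, 0, 0.236]]]}}

```text
t: 1.1
ee_pos: [0.4925, 0.3166, 0.25]
tcp_rot: [0.065, 0.998, -0.0, -0.0]
force: [-0.5, 1.0, 0.6]
finger_gap: 0.043
gripper_force: 0.0
```

Emit:
{"name": "jog_arm", "arguments": {"targets": [[[0, 0.478, -0.716, 0, 0.236], [0, 0.478, -0.716, 0, 0.236], [0, 0.478, -0.716, 0, 0.236], [0, 0.478, -0.716, 0, 0.236], [0, 0.478, -0.716, 0, 0.236], [0, 0.478, -0.716, 0, 0.236], [0, 0.478, -0.716, 0, 0.236], [0, 0.478, -0.716, 0, 0.236]]]}}

```text
t: 2.1
ee_pos: [0.6837, 0.0302, 0.2499]
tcp_rot: [-0.099, 0.995, 0.0, -0.0]
force: [0.1, 0.4, 0.2]
finger_gap: 0.0427
gripper_force: 0.0
```

Emit:
{"name": "jog_arm", "arguments": {"targets": [[[0, 0, 0, -0.4, 0], [0, 0, 0, 0, 0], [0, 0, 0, 0, 0]]]}}

```text
t: 2.48
ee_pos: [0.6828, 0.0323, 0.2306]
tcp_rot: [-0.099, 0.995, 0.0, -0.0]
force: [0.2, -0.3, 0.5]
finger_gap: 0.043
gripper_force: 0.0
```

```bash
cat >> h.py <<'E'
def clos(s):
    y=R.from_quat(s["tcp_rot"]).as_matrix()[:,1];return np.degrees(np.arctan2(y[1],y[0]))
def st(ctrl):
    s=ctrl.sense();print("t%.2f"%s["t"],s["ee_pos"].round(4),"close%.1f"%clos(s),"F",s["force"].round(1),"Mz%.2f"%s["moment"][2],"gap%.4f gf%.1f"%(s["finger_gap"],s["gripper_force"]),"q",s["qpos"].round(2));return s
E
python3 - <<'E'
from h import *
from plant import ctrl
s=st(ctrl);im=ctrl.snapshot("wrist");cv2.imwrite("pics/w1.png",im)
c=wristcal(ctrl,s);print(w2pix(c,[[.683,.031,.088],[.6097,.0168,.05]]))
E
```

```text
t2.48 [0.6828 0.0323 0.2306] close101.3 F [ 0.2 -0.3  0.5] Mz-0.06 gap0.0430 gf0.0 q [ 0.01  0.14  1.45  0.    1.55 -1.76]
[[275.85403887 200.42271551]
 [276.75919476 102.57077533]]
```

View pics/w1.png

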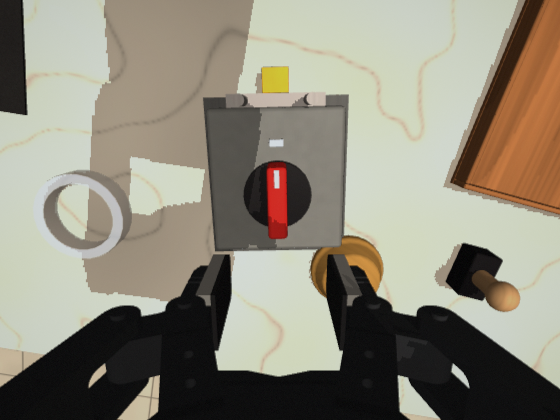

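The wrist view puts the knob at (277,200) where I predicted (276,200), so the alignment is good. Descend and grip.

Emit:
{"name": "jog_arm", "arguments": {"targets": [[[0, 0, 0, -0.6, 0], [0, 0, 0, -0.6, 0], [0, 0, 0, -0.6, 0], [0, 0, 0, -0.6, 0], [0, 0, 0, -0.6, 0], [0, 0, 0, 0, 0], [-1, 0, 0, 0, 0], [-1, 0, 0, 0, 0]]]}}

```text
t: 3.52
ee_pos: [0.684, 0.0314, 0.0827]
tcp_rot: [-0.099, 0.995, -0.0, 0.001]
force: [0.2, -1.5, 5.3]
finger_gap: 0.0148
gripper_force: 58.8
```

Emit:
{"name": "jog_arm", "arguments": {"targets": [[[-1, 0, 0, 0, 0], [-1, 0, 0, 0, 0], [-1, 0, 0, 0, 0], [-1, 0, 0, 0, 0]]]}}

```text
t: 4.03
ee_pos: [0.684, 0.0314, 0.0827]
tcp_rot: [-0.098, 0.995, -0.0, 0.001]
force: [-1.7, -2.4, 7.0]
finger_gap: 0.0149
gripper_force: 59.2
```

Emit:
{"name": "jog_arm", "arguments": {"targets": [[[-1, 0, 0, 0.06, 0], [-1, 0, 0, 0, -0.8], [-1, 0, 0, 0, -0.8], [-1, 0, 0, 0, -0.8], [-1, 0, 0, 0, -0.8], [-1, 0, 0, 0, -0.8], [-1, 0, 0, 0, -0.8], [-1, 0, 0, 0, -0.8]]]}}

```text
t: 5.03
ee_pos: [0.6845, 0.0337, 0.0829]
tcp_rot: [0.382, 0.924, 0.002, 0.001]
force: [21.6, 17.3, -20.4]
finger_gap: 0.0147
gripper_force: 60.9
```

Emit:
{"name": "jog_arm", "arguments": {"targets": [[[-1, 0, 0, 0, -0.7], [-1, 0, 0, 0, -0.6], [-1, 0, 0, 0, -0.2], [-1, 0, 0, 0, 0], [-1, 0, 0, 0, 0]]]}}

```text
t: 5.65
ee_pos: [0.6849, 0.034, 0.083]
tcp_rot: [0.497, 0.868, 0.003, 0.001]
force: [24.9, 17.7, -21.9]
finger_gap: 0.0147
gripper_force: 70.4
```

```bash
python3 - <<'E'
from h import *
from plant import ctrl
st(ctrl)
E
```

```text
t5.65 [0.6849 0.034  0.083 ] close30.4 F [ 24.9  17.7 -21.9] Mz1.45 gap0.0147 gf70.4 q [ 0.01  0.23  1.59  0.    1.32 -0.52]
```

Emit:
{"name": "jog_arm", "arguments": {"targets": [[[-0.1, 0, 0, 0, 0], [-0.1, 0, 0, 0, 0], [-0.1, 0, 0, 0.1, 0], [-0.1, 0, 0, 0.7, 0], [-0.1, 0, 0, 0.9, 0], [-0.1, 0, 0, 0.9, 0], [-0.1, 0, 0, 0.8, 0], [-0.1, 0, 0, 0, 0]]]}}

```text
t: 6.65
ee_pos: [0.6839, 0.0313, 0.2582]
tcp_rot: [0.498, 0.867, 0.002, 0.003]
force: [-0.7, -0.6, -0.3]
finger_gap: 0.0385
gripper_force: 0.0
```

Emit:
{"name": "jog_arm", "arguments": {"targets": [[[0.8, -0.44, -0.9, 0, -0.23], [0.8, -0.44, -0.9, 0, -0.23], [0.8, -0.44, -0.9, 0, -0.23], [0.8, -0.44, -0.9, 0, -0.23], [0.8, -0.44, -0.9, 0, -0.23], [0.8, -0.44, -0.9, 0, -0.23], [0.8, -0.44, -0.9, 0, -0.23], [0.8, -0.44, -0.9, 0, -0.23]]]}}

```text
t: 7.65
ee_pos: [0.506, -0.3298, 0.253]
tcp_rot: [0.631, 0.776, -0.0, -0.0]
force: [0.3, 0.1, 0.3]
finger_gap: 0.077
gripper_force: 0.0
```

Emit:
{"name": "jog_arm", "arguments": {"targets": [[[0.8, 0, 0, 0, 0], [0.8, 0, 0, 0, 0]]]}}

```text
t: 7.9
ee_pos: [0.507, -0.3283, 0.253]
tcp_rot: [0.63, 0.776, 0.0, -0.0]
force: [0.3, -0.6, 0.3]
finger_gap: 0.0768
gripper_force: 0.0
```

```bash
python3 - <<'E'
from h import *
from plant import ctrl
t=ctrl.snapshot("top");s=st(ctrl);im=ctrl.snapshot("wrist")
cv2.imwrite("pics/w2.png",np.vstack([np.hstack([crop(t,235,130,80,60,3),crop(im,0,0,560,420,.6)[:180]]),])) 
cv2.imwrite("pics/t2.png",t);cv2.imwrite("pics/w2full.png",im)
E
```

```text
t7.95 [ 0.5073 -0.3279  0.2531] close11.9 F [ 0.3  0.2 -0.5] Mz0.03 gap0.0771 gf0.0 q [-0.62 -0.04  1.6   0.    1.58 -0.82]
```

View pics/w2full.png

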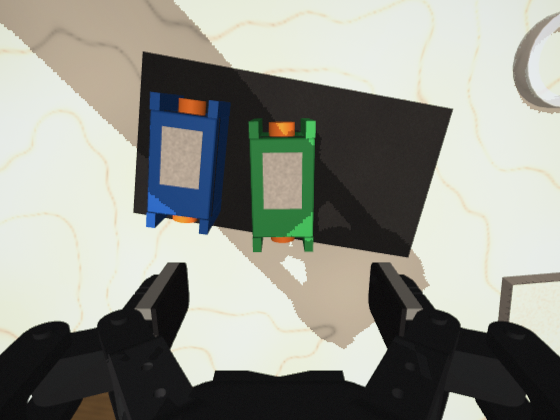

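View pics/t2.png

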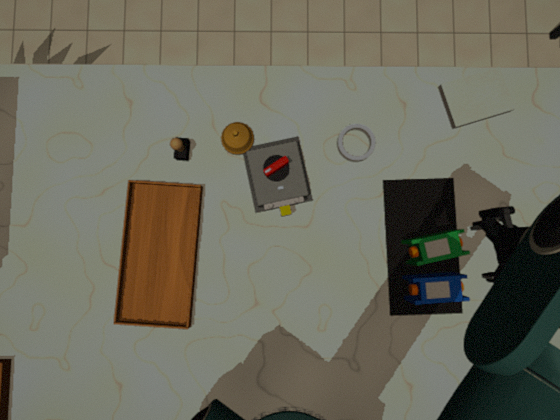

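The knob has stayed turned and the nose is up. In the wrist view the green box's rib tops are at (250,121), (315,121), (313,250) and (254,250), about square to the jaws.

```bash
python3 - <<'E'
from h import *
from plant import ctrl
s=ctrl.sense();c=wristcal(ctrl,s)
def meas(q):
    P=[pix2w(c,p,.078) for p in q];d=(P[2]+P[3]-P[0]-P[1])/2
    print(np.mean(P,0).round(4),np.linalg.norm(d),np.degrees(np.arctan2(d[1],d[0])),np.linalg.norm(P[1]-P[0]))
meas([(250,121),(315,121),(313,250),(254,250)])
meas([(151,95),(217,103),(208,232),(148,225)])
E
```

```text
[ 0.5108 -0.3252  0.078 ] 0.11640217604416676 -77.25845641988259 0.05427719367483654
[ 0.4202 -0.3248  0.078 ] 0.11363197165134142 -85.0301017383314 0.054073957230785064
```

Emit:
{"name": "jog_arm", "arguments": {"targets": [[[0.8, 0.04, 0.05, -0.9, 0.05], [0.8, 0, 0, -0.9, 0], [0.8, 0, 0, -0.9, 0], [0.8, 0, 0, -0.8, 0], [0.8, 0, 0, -0.56, 0], [0.8, 0, 0, 0, 0], [-1, 0, 0, 0, 0], [-1, 0, 0, 0, 0]]]}}

```text
t: 9.0
ee_pos: [0.5101, -0.3262, 0.0522]
tcp_rot: [0.626, 0.779, 0.0, 0.001]
force: [1.8, 2.6, 5.4]
finger_gap: 0.0554
gripper_force: 65.2
```

Emit:
{"name": "jog_arm", "arguments": {"targets": [[[-1, 0, 0, 0, 0], [-1, 0, 0, 0, 0], [-1, 0, 0, 0, 0]]]}}

```text
t: 9.38
ee_pos: [0.5101, -0.3262, 0.0522]
tcp_rot: [0.627, 0.779, 0.0, 0.001]
force: [1.4, 2.4, 7.1]
finger_gap: 0.0556
gripper_force: 65.2
```

```bash
python3 - <<'E'
from h import *
from plant import ctrl
st(ctrl)
E
```

```text
t9.38 [ 0.5101 -0.3262  0.0522] close12.4 F [1.4 2.4 7.1] Mz0.11 gap0.0556 gf65.2 q [-0.61  0.09  1.8   0.    1.25 -0.83]
```

Emit:
{"name": "jog_arm", "arguments": {"targets": [[[-1, 0, 0, 0.4, 0], [-1, 0, 0, 0.8, 0], [-1, 0, 0, 0.8, 0], [-1, -0.045, 0.637, 0, 0.888], [-1, -0.045, 0.637, 0, 0.888], [-1, -0.045, 0.637, 0, 0.888], [-1, -0.045, 0.637, 0, 0.888], [-1, -0.045, 0.637, 0, 0.888]]]}}

```text
t: 10.38
ee_pos: [0.4976, -0.1658, 0.1517]
tcp_rot: [0.283, 0.959, -0.0, 0.0]
force: [0.1, 0.8, -3.6]
finger_gap: 0.0558
gripper_force: 65.1
```

Emit:
{"name": "jog_arm", "arguments": {"targets": [[[-1, -0.045, 0.637, 0, 0.888], [-1, -0.045, 0.637, 0, 0.888], [-1, -0.045, 0.637, 0, 0.888], [-1, -0.045, 0.637, 0, 0.888], [-1, -0.045, 0.637, 0, 0.888], [-1, 0, 0, 0, 0], [-1, 0, 0, 0, 0]]]}}

```text
t: 11.25
ee_pos: [0.4867, -0.0077, 0.1511]
tcp_rot: [-0.097, 0.995, -0.0, 0.0]
force: [-0.2, -1.2, -4.1]
finger_gap: 0.0555
gripper_force: 65.5
```

```bash
python3 - <<'E'
from h import *
from plant import ctrl
s=st(ctrl);im=ctrl.snapshot("wrist");cv2.imwrite("pics/w3.png",im)
E
```

```text
t11.25 [ 0.4867 -0.0077  0.1511] close101.1 F [-0.2 -1.2 -4.1] Mz0.01 gap0.0555 gf65.5 q [-0.07 -0.26  1.96 -0.    1.44 -1.83]
```

View pics/w3.png

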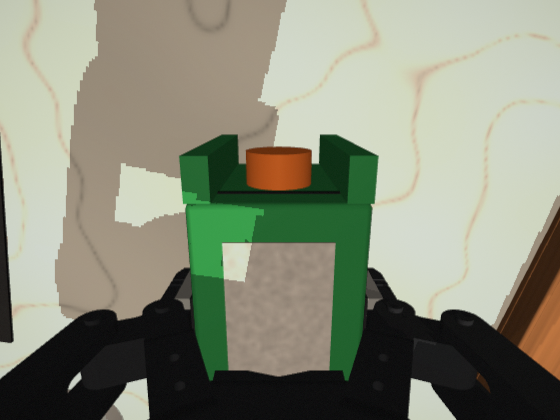

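Box square and upright in the grip; the bolt at (279,168) is the far end. Lower it, then push towards the nose along press +x (0.981, 0.194).

Emit:
{"name": "jog_arm", "arguments": {"targets": [[[-1, 0, 0, -0.7, 0], [-1, 0, 0, -0.7, 0], [-1, 0, 0, -0.4, 0], [-1, 0, 0, -0.17, 0], [-1, 0, 0, 0, 0]]]}}

```text
t: 11.92
ee_pos: [0.4867, -0.0079, 0.052]
tcp_rot: [-0.097, 0.995, -0.0, -0.0]
force: [0.6, 1.0, -4.6]
finger_gap: 0.0553
gripper_force: 65.3
```

Emit:
{"name": "jog_arm", "arguments": {"targets": [[[-1, 0.12, 0.023, 0, 0], [-1, 0.12, 0.023, 0, 0], [-1, 0.12, 0.023, 0, 0], [-1, 0.12, 0.023, 0, 0], [-1, 0.1, 0.02, 0, 0], [-1, 0, 0, 0, 0]]]}}

```text
t: 12.68
ee_pos: [0.5159, -0.0018, 0.0517]
tcp_rot: [-0.098, 0.995, 0.0, -0.0]
force: [0.2, -0.4, -2.7]
finger_gap: 0.0554
gripper_force: 65.3
```

Emit:
{"name": "jog_arm", "arguments": {"targets": [[[-1, 0.06, 0.012, 0, 0], [-1, 0.06, 0.012, 0, 0], [-1, 0, 0, 0, 0]]]}}

```text
t: 13.05
ee_pos: [0.5218, -0.0007, 0.0518]
tcp_rot: [-0.098, 0.995, 0.0, 0.0]
force: [1.0, -0.1, -3.8]
finger_gap: 0.0558
gripper_force: 65.3
```

Emit:
{"name": "jog_arm", "arguments": {"targets": [[[-1, 0.06, 0.012, 0, 0], [-1, 0.06, 0.012, 0, 0], [-1, 0, 0, 0, 0]]]}}

```text
t: 13.42
ee_pos: [0.5276, 0.0005, 0.0517]
tcp_rot: [-0.098, 0.995, -0.0, -0.0]
force: [-2.9, -0.4, -3.4]
finger_gap: 0.0555
gripper_force: 65.4
```

Emit:
{"name": "jog_arm", "arguments": {"targets": [[[-1, 0.06, 0.012, 0, 0], [-1, 0.06, 0.012, 0, 0], [-1, 0, 0, 0, 0]]]}}

```text
t: 13.8
ee_pos: [0.5332, 0.0016, 0.0515]
tcp_rot: [-0.098, 0.995, -0.0, -0.001]
force: [-7.9, -0.8, -1.4]
finger_gap: 0.0551
gripper_force: 65.7
```

Emit:
{"name": "jog_arm", "arguments": {"targets": [[[-1, 0.05, 0.01, 0, 0], [-1, 0.04, 0.008, 0, 0], [-1, 0, 0, 0, 0]]]}}

```text
t: 14.18
ee_pos: [0.5337, 0.0018, 0.0498]
tcp_rot: [-0.098, 0.995, -0.0, -0.006]
force: [-43.2, -9.2, 9.2]
finger_gap: 0.055
gripper_force: 66.9
```

Force jumped from 8 to 43 N at 0.534 m: bolt 1 is home after about 10 mm of travel. Back off, turn the box, and look.

Emit:
{"name": "jog_arm", "arguments": {"targets": [[[-1, -0.1, -0.02, 0, 0], [-1, -0.4, -0.08, 0.1, 0], [-1, -0.4, -0.08, 0.1, 0], [-1, -0.34, -0.066, 0.1, 0], [-1, 0, 0, 0.1, -0.6], [-1, 0, 0, 0, -1], [-1, 0, 0, 0, -1], [-1, 0, 0, 0, -1]]]}}

```text
t: 15.18
ee_pos: [0.4764, -0.0097, 0.072]
tcp_rot: [0.218, 0.976, 0.0, 0.0]
force: [0.1, -0.7, -3.9]
finger_gap: 0.0555
gripper_force: 65.4
```

Emit:
{"name": "jog_arm", "arguments": {"targets": [[[-1, 0, 0, 0, -1], [-1, 0, 0, 0, -1], [-1, 0, 0, 0, -1], [-1, 0, 0, 0, -1], [-1, 0, 0, 0, -1], [-1, 0, 0, 0, -1], [-1, 0, 0, 0, -1], [-1, 0, 0, 0, -1]]]}}

```text
t: 16.18
ee_pos: [0.4764, -0.0097, 0.072]
tcp_rot: [0.794, 0.608, 0.0, 0.0]
force: [-0.8, -0.8, -4.5]
finger_gap: 0.0552
gripper_force: 65.5
```

Emit:
{"name": "jog_arm", "arguments": {"targets": [[[-1, 0, 0, 0, -1], [-1, 0, 0, 0, -1], [-1, 0, 0, 0, -1], [-1, 0, 0, 0, -1], [-1, 0, 0, 0, -1], [-1, 0, 0, 0, -1], [-1, 0, 0, 0, -0.4], [-1, 0, 0, 0, 0]]]}}

```text
t: 17.18
ee_pos: [0.4763, -0.0097, 0.0719]
tcp_rot: [0.995, 0.098, 0.0, 0.0]
force: [0.2, 0.8, -4.6]
finger_gap: 0.0556
gripper_force: 65.5
```

```bash
python3 - <<'E'
from h import *
from plant import ctrl
s=st(ctrl);im=ctrl.snapshot("wrist");cv2.imwrite("pics/w4.png",im)
E
```

```text
t17.18 [ 0.4763 -0.0097  0.0719] close-78.8 F [ 0.2  0.8 -4.6] Mz-0.02 gap0.0556 gf65.5 q [-0.07 -0.22  2.06  0.    1.3   1.3 ]
```

View pics/w4.png

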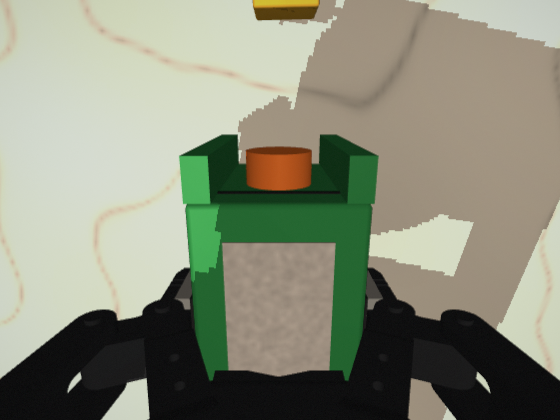

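The nose at (286,8) lines up with the bolt at (279,168). Lower and push the second end.

Emit:
{"name": "jog_arm", "arguments": {"targets": [[[-1, 0, 0, -0.2, 0], [-1, 0, 0, -0.2, 0], [-1, 0.26, 0.05, 0, 0], [-1, 0.26, 0.05, 0, 0], [-1, 0.2, 0.04, 0, 0], [-1, 0.15, 0.03, 0, 0], [-1, 0.1, 0.02, 0, 0], [-1, 0, 0, 0, 0]]]}}

```text
t: 18.23
ee_pos: [0.5248, -0.0001, 0.0517]
tcp_rot: [0.995, 0.098, -0.0, -0.0]
force: [0.0, 0.3, -4.0]
finger_gap: 0.0555
gripper_force: 65.4
```

Emit:
{"name": "jog_arm", "arguments": {"targets": [[[-1, 0.06, 0.012, 0, 0], [-1, 0.06, 0.012, 0, 0], [-1, 0, 0, 0, 0]]]}}

```text
t: 18.6
ee_pos: [0.5304, 0.001, 0.0517]
tcp_rot: [0.995, 0.098, -0.0, 0.0]
force: [-3.4, 1.0, -3.2]
finger_gap: 0.0554
gripper_force: 65.4
```

Emit:
{"name": "jog_arm", "arguments": {"targets": [[[-1, 0.04, 0.008, 0, 0], [-1, 0.04, 0.008, 0, 0], [-1, 0, 0, 0, 0]]]}}

```text
t: 18.98
ee_pos: [0.5344, 0.0018, 0.0517]
tcp_rot: [0.995, 0.098, -0.0, -0.0]
force: [-4.0, -0.0, -3.6]
finger_gap: 0.0555
gripper_force: 65.4
```

Emit:
{"name": "jog_arm", "arguments": {"targets": [[[-1, 0.04, 0.008, 0, 0], [-1, 0.04, 0.008, 0, 0], [-1, 0, 0, 0, 0]]]}}

```text
t: 19.35
ee_pos: [0.535, 0.002, 0.0498]
tcp_rot: [0.995, 0.098, -0.005, 0.0]
force: [-29.8, -6.9, -0.5]
finger_gap: 0.0556
gripper_force: 65.7
```

Emit:
{"name": "jog_arm", "arguments": {"targets": [[[-1, 0.04, 0.008, 0, 0], [-1, 0.03, 0.006, 0, 0], [-1, 0, 0, 0, 0]]]}}

```text
t: 19.73
ee_pos: [0.5355, 0.0021, 0.0499]
tcp_rot: [0.995, 0.098, -0.009, 0.0]
force: [-71.0, -14.5, 25.4]
finger_gap: 0.0558
gripper_force: 68.6
```

Force rise at 0.535 m: the second bolt is home. Back off, lift and check.

Emit:
{"name": "jog_arm", "arguments": {"targets": [[[-1, -0.15, -0.03, 0, 0], [-1, -0.35, -0.07, 0, 0], [-1, -0.4, -0.08, 0.2, 0], [-1, -0.3, -0.06, 0.4, 0], [-1, 0, 0, 0.5, 0], [-1, 0, 0, 0.4, 0], [-1, 0, 0, 0, 0]]]}}

```text
t: 20.6
ee_pos: [0.483, -0.0087, 0.1283]
tcp_rot: [0.995, 0.098, 0.001, 0.0]
force: [-0.3, -0.1, -5.0]
finger_gap: 0.0554
gripper_force: 65.5
```

```bash
python3 - <<'E'
from h import *
from plant import ctrl
s=st(ctrl);im=ctrl.snapshot("wrist");cv2.imwrite("pics/w5.png",crop(im,150,100,260,180,2))
E
```

```text
t20.60 [ 0.483  -0.0087  0.1283] close-78.8 F [-0.3 -0.1 -5. ] Mz-0.03 gap0.0554 gf65.5 q [-0.07 -0.26  1.99  0.    1.4   1.3 ]
```

View pics/w5.png

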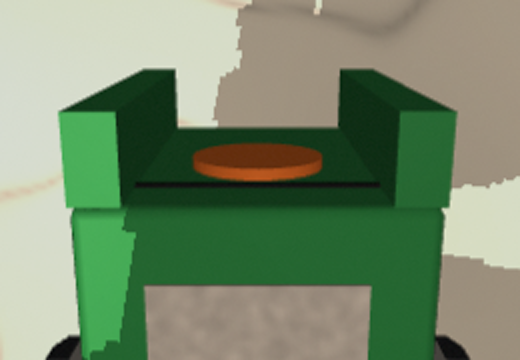

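The bolt at about (258,162) in the crop stands just 2 mm out, so it is locked. Carry the box to the tray slot.

Emit:
{"name": "jog_arm", "arguments": {"targets": [[[-1, 0.189, 0.673, 0, 0.831], [-1, 0.189, 0.673, 0, 0.831], [-1, 0.189, 0.673, 0, 0.831], [-1, 0.189, 0.673, 0, 0.831], [-1, 0.189, 0.673, 0, 0.831], [-1, 0.189, 0.673, 0, 0.831], [-1, 0.189, 0.673, 0, 0.831], [-1, 0.189, 0.673, 0, 0.831]]]}}

```text
t: 21.65
ee_pos: [0.5576, 0.2616, 0.1249]
tcp_rot: [0.777, 0.629, -0.001, -0.0]
force: [0.6, -0.0, -4.0]
finger_gap: 0.0554
gripper_force: 65.5
```

Emit:
{"name": "jog_arm", "arguments": {"targets": [[[-1, 0.189, 0.673, 0, 0.831], [-1, 0, 0, 0, 0], [-1, 0, 0, -0.5, 0], [-1, 0, 0, -0.5, 0], [-1, 0, 0, -0.36, 0], [-1, 0, 0, 0, 0]]]}}

```text
t: 22.4
ee_pos: [0.5665, 0.2935, 0.0569]
tcp_rot: [0.732, 0.682, -0.001, -0.0]
force: [-1.1, 1.0, -4.0]
finger_gap: 0.0556
gripper_force: 65.5
```

Emit:
{"name": "jog_arm", "arguments": {"targets": [[[-1, 0, 0, -0.06, 0], [-1, 0, 0, 0, 0]]]}}

```text
t: 22.65
ee_pos: [0.5675, 0.2942, 0.0565]
tcp_rot: [0.731, 0.682, 0.0, 0.0]
force: [0.3, -0.7, -4.0]
finger_gap: 0.0555
gripper_force: 65.5
```

```bash
python3 - <<'E'
from h import *
from plant import ctrl
s=st(ctrl);im=ctrl.snapshot("top");cv2.imwrite("pics/t6.png",im)
E
```

```text
t22.65 [0.5675 0.2942 0.0565] close-4.0 F [ 0.3 -0.7 -4. ] Mz0.03 gap0.0555 gf65.5 q [ 0.44  0.16  1.72 -0.    1.26  0.51]
```

View pics/t6.png

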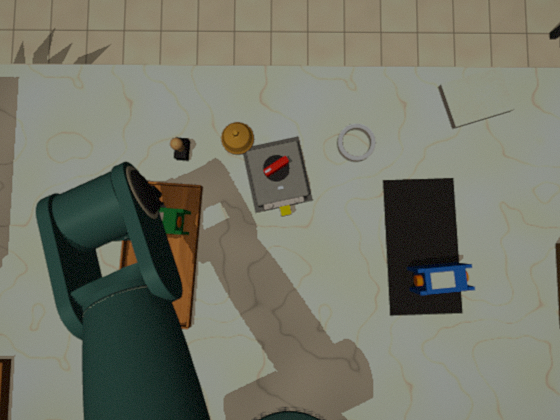

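The green box is over the tray at (172,221), inside the walls. The blue box has been knocked to about (442,279), so I'll measure it again. Set green down.

Emit:
{"name": "jog_arm", "arguments": {"targets": [[[-1, 0, 0, -0.03, 0], [-1, 0, 0, 0, 0]]]}}

```text
t: 22.95
ee_pos: [0.5672, 0.2942, 0.0544]
tcp_rot: [0.731, 0.682, 0.0, 0.0]
force: [0.8, 0.1, -3.6]
finger_gap: 0.0553
gripper_force: 65.5
```

Emit:
{"name": "jog_arm", "arguments": {"targets": [[[-1, 0, 0, -0.03, 0], [-1, 0, 0, 0, 0]]]}}

```text
t: 23.2
ee_pos: [0.5673, 0.2942, 0.0542]
tcp_rot: [0.731, 0.682, 0.0, 0.0]
force: [-5.9, -2.2, 10.5]
finger_gap: 0.0554
gripper_force: 66.9
```

Emit:
{"name": "jog_arm", "arguments": {"targets": [[[-1, 0, 0, -0.03, 0], [-1, 0, 0, 0, 0]]]}}

```text
t: 23.45
ee_pos: [0.5675, 0.2943, 0.0542]
tcp_rot: [0.731, 0.682, 0.0, 0.0]
force: [-13.4, -7.0, 25.0]
finger_gap: 0.0554
gripper_force: 68.6
```

Emit:
{"name": "jog_arm", "arguments": {"targets": [[[0.6, 0, 0, 0.05, 0], [0.7, 0, 0, 0, 0], [0.7, 0, 0, 0.3, 0], [0.7, 0, 0, 0.8, 0], [0.7, 0, 0, 0.9, 0], [0.7, 0, 0, 0.9, 0], [0.7, 0, 0, 0.9, 0], [0.7, 0, 0, 0, 0]]]}}

```text
t: 24.45
ee_pos: [0.5681, 0.2946, 0.2491]
tcp_rot: [0.731, 0.682, 0.003, 0.001]
force: [0.1, -0.2, -0.7]
finger_gap: 0.0726
gripper_force: 0.0
```

Emit:
{"name": "jog_arm", "arguments": {"targets": [[[0.8, -0.181, -0.896, 0, 0.06], [0.8, -0.181, -0.896, 0, 0.06], [0.8, -0.181, -0.896, 0, 0.06], [0.8, -0.181, -0.896, 0, 0.06], [0.8, -0.181, -0.896, 0, 0.06], [0.8, -0.181, -0.896, 0, 0.06], [0.8, -0.181, -0.896, 0, 0.06], [0.8, 0, 0, 0, 0]]]}}

```text
t: 25.45
ee_pos: [0.5032, -0.0216, 0.2437]
tcp_rot: [0.707, 0.707, -0.0, 0.0]
force: [-0.0, 0.7, -0.1]
finger_gap: 0.077
gripper_force: 0.0
```

Emit:
{"name": "jog_arm", "arguments": {"targets": [[[0.8, -0.181, -0.896, 0, 0.06], [0.8, -0.181, -0.896, 0, 0.06], [0.8, -0.181, -0.896, 0, 0.06], [0.8, -0.181, -0.896, 0, 0.06], [0.8, -0.181, -0.896, 0, 0.06], [0.8, -0.181, -0.896, 0, 0.06], [0.8, -0.181, -0.896, 0, 0.06], [0.8, 0, 0, 0, 0]]]}}

```text
t: 26.45
ee_pos: [0.4402, -0.3346, 0.2431]
tcp_rot: [0.68, 0.733, -0.0, -0.001]
force: [-0.1, 1.1, 0.8]
finger_gap: 0.0768
gripper_force: 0.0
```

```bash
python3 - <<'E'
from h import *
from plant import ctrl
t=ctrl.snapshot("top");s=st(ctrl);im=ctrl.snapshot("wrist")
cv2.imwrite("pics/w7.png",im)
cv2.imwrite("pics/m7.png",np.hstack([crop(im,150,50,240,240,2),crop(t,100,170,120,180,2.667)[:480]]))
E
```

```text
t26.50 [ 0.4406 -0.3333  0.2432] close4.3 F [-0.4 -0.1 -0.4] Mz-0.02 gap0.0767 gf0.0 q [-0.69 -0.15  1.72  0.    1.58 -0.77]
```

View pics/m7.png

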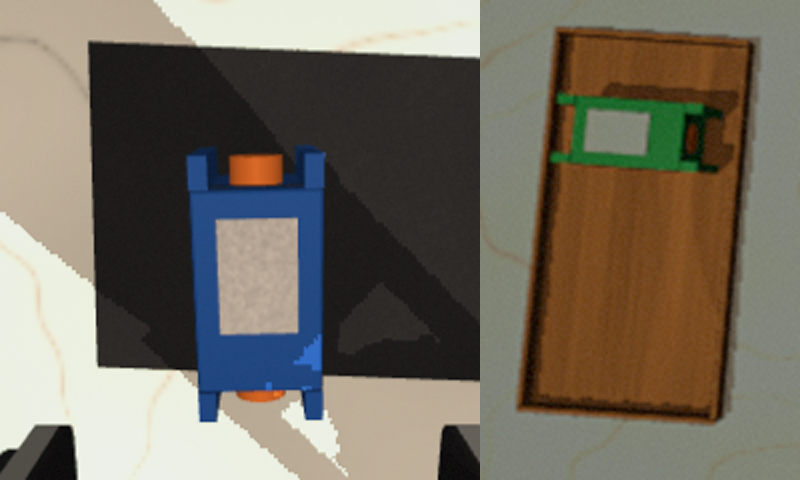

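Green stands upright inside the tray. The blue rib tops in the crop are at (187,154), (325,152), (323,419) and (199,420).

```bash
python3 - <<'E'
from h import *
from plant import ctrl
s=ctrl.sense();c=wristcal(ctrl,s)
P=[pix2w(c,(150+x/2,50+y/2),.078) for x,y in[(187,154),(325,152),(323,419),(199,420)]];d=(P[2]+P[3]-P[0]-P[1])/2
print(np.mean(P,0).round(4),np.linalg.norm(d),np.degrees(np.arctan2(d[1],d[0])),np.linalg.norm(P[1]-P[0]))
E
```

```text
[ 0.4413 -0.3354  0.078 ] 0.11781355880331983 -84.4203197240347 0.05598910757321582
```

Emit:
{"name": "jog_arm", "arguments": {"targets": [[[0.8, 0.01, -0.04, -0.9, 0.12], [0.8, 0, 0, -0.9, 0], [0.8, 0, 0, -0.9, 0], [0.8, 0, 0, -0.7, 0], [0.8, 0, 0, -0.42, 0], [0.8, 0, 0, 0, 0], [-1, 0, 0, 0, 0], [-1, 0, 0, 0, 0]]]}}

```text
t: 27.55
ee_pos: [0.4418, -0.3351, 0.0544]
tcp_rot: [0.672, 0.741, 0.0, 0.001]
force: [1.9, 3.9, 8.1]
finger_gap: 0.0554
gripper_force: 65.0
```

Emit:
{"name": "jog_arm", "arguments": {"targets": [[[-1, 0, 0, 0, 0], [-1, 0, 0, 0, 0], [-1, 0, 0, 0, 0]]]}}

```text
t: 27.92
ee_pos: [0.4418, -0.3351, 0.0544]
tcp_rot: [0.672, 0.741, 0.0, 0.001]
force: [1.3, 3.5, 8.0]
finger_gap: 0.0554
gripper_force: 64.8
```

```bash
python3 - <<'E'
from h import *
from plant import ctrl
st(ctrl)
E
```

```text
t27.93 [ 0.4418 -0.3351  0.0544] close5.6 F [1.3 3.5 8. ] Mz0.06 gap0.0554 gf64.8 q [-0.7  -0.02  1.91  0.    1.25 -0.79]
```

Emit:
{"name": "jog_arm", "arguments": {"targets": [[[-1, 0, 0, 0.4, 0], [-1, 0, 0, 0.8, 0], [-1, 0, 0, 0.8, 0], [-1, 0.091, 0.655, 0, 0.956], [-1, 0.091, 0.655, 0, 0.956], [-1, 0.091, 0.655, 0, 0.956], [-1, 0.091, 0.655, 0, 0.956], [-1, 0.091, 0.655, 0, 0.956]]]}}

```text
t: 28.92
ee_pos: [0.4637, -0.1703, 0.1542]
tcp_rot: [0.312, 0.95, -0.0, 0.001]
force: [0.6, -0.1, -3.3]
finger_gap: 0.0558
gripper_force: 64.9
```

Emit:
{"name": "jog_arm", "arguments": {"targets": [[[-1, 0.091, 0.655, 0, 0.956], [-1, 0.091, 0.655, 0, 0.956], [-1, 0.091, 0.655, 0, 0.956], [-1, 0.091, 0.655, 0, 0.956], [-1, 0.091, 0.655, 0, 0.956], [-1, 0, 0, 0, 0], [-1, 0, 0, 0, 0]]]}}

```text
t: 29.8
ee_pos: [0.4865, -0.0078, 0.1536]
tcp_rot: [-0.097, 0.995, -0.0, 0.0]
force: [-0.7, 0.5, -3.8]
finger_gap: 0.0553
gripper_force: 65.2
```

```bash
python3 - <<'E'
from h import *
from plant import ctrl
s=st(ctrl);im=ctrl.snapshot("wrist");cv2.imwrite("pics/w8.png",crop(im,0,0,560,420,.6))
E
```

```text
t29.80 [ 0.4865 -0.0078  0.1536] close101.1 F [-0.7  0.5 -3.8] Mz-0.01 gap0.0553 gf65.2 q [-0.07 -0.26  1.96 -0.    1.45 -1.83]
```

View pics/w8.png

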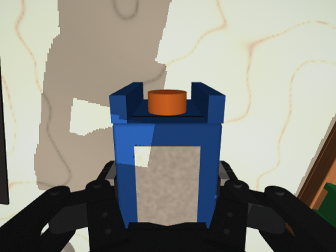

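Blue is held square, same as green was. Lower it and push.

Emit:
{"name": "jog_arm", "arguments": {"targets": [[[-1, 0, 0, -0.7, 0], [-1, 0, 0, -0.7, 0], [-1, 0, 0, -0.4, 0], [-1, 0, 0, -0.17, 0], [-1, 0, 0, 0, 0]]]}}

```text
t: 30.48
ee_pos: [0.4865, -0.008, 0.0545]
tcp_rot: [-0.097, 0.995, -0.0, -0.0]
force: [0.1, 0.3, -3.4]
finger_gap: 0.0554
gripper_force: 65.0
```

Emit:
{"name": "jog_arm", "arguments": {"targets": [[[-1, 0.14, 0.027, 0, 0], [-1, 0.14, 0.027, 0, 0], [-1, 0.14, 0.027, 0, 0], [-1, 0.14, 0.027, 0, 0], [-1, 0.1, 0.02, 0, 0], [-1, 0, 0, 0, 0]]]}}

```text
t: 31.22
ee_pos: [0.5197, -0.0011, 0.0542]
tcp_rot: [-0.098, 0.995, 0.0, -0.0]
force: [-0.2, -0.4, -3.6]
finger_gap: 0.0554
gripper_force: 65.0
```

Emit:
{"name": "jog_arm", "arguments": {"targets": [[[-1, 0.06, 0.012, 0, 0], [-1, 0.06, 0.012, 0, 0], [-1, 0, 0, 0, 0]]]}}

```text
t: 31.6
ee_pos: [0.5253, 0.0001, 0.0542]
tcp_rot: [-0.098, 0.995, 0.0, -0.0]
force: [-3.5, 0.5, -2.0]
finger_gap: 0.0555
gripper_force: 65.1
```

Emit:
{"name": "jog_arm", "arguments": {"targets": [[[-1, 0.06, 0.012, 0, 0], [-1, 0.03, 0.006, 0, 0], [-1, 0, 0, 0, 0]]]}}

```text
t: 31.98
ee_pos: [0.5297, 0.0009, 0.0542]
tcp_rot: [-0.098, 0.995, 0.0, -0.0]
force: [-4.2, -0.9, -2.6]
finger_gap: 0.0552
gripper_force: 65.1
```

Emit:
{"name": "jog_arm", "arguments": {"targets": [[[-1, 0.04, 0.008, 0, 0], [-1, 0, 0, 0, 0]]]}}

```text
t: 32.22
ee_pos: [0.5318, 0.0013, 0.0542]
tcp_rot: [-0.098, 0.995, 0.0, -0.0]
force: [-4.4, -0.7, -2.5]
finger_gap: 0.0553
gripper_force: 65.1
```

Emit:
{"name": "jog_arm", "arguments": {"targets": [[[-1, 0.04, 0.008, 0, 0], [-1, 0, 0, 0, 0]]]}}

```text
t: 32.48
ee_pos: [0.5322, 0.0015, 0.0533]
tcp_rot: [-0.098, 0.995, -0.0, -0.003]
force: [-18.7, -3.5, -0.3]
finger_gap: 0.0553
gripper_force: 65.4
```

Emit:
{"name": "jog_arm", "arguments": {"targets": [[[-1, 0.04, 0.008, 0, 0], [-1, 0, 0, 0, 0]]]}}

```text
t: 32.72
ee_pos: [0.5324, 0.0016, 0.0522]
tcp_rot: [-0.098, 0.995, -0.0, -0.005]
force: [-31.0, -7.2, -0.8]
finger_gap: 0.0553
gripper_force: 65.4
```

Emit:
{"name": "jog_arm", "arguments": {"targets": [[[-1, 0.03, 0.006, 0, 0], [-1, 0, 0, 0, 0]]]}}

```text
t: 32.98
ee_pos: [0.5326, 0.0016, 0.0521]
tcp_rot: [-0.098, 0.995, -0.0, -0.007]
force: [-47.8, -10.1, 10.0]
finger_gap: 0.0554
gripper_force: 66.7
```

The first blue bolt is home at 48 N. Turn the box round and push the other end.

Emit:
{"name": "jog_arm", "arguments": {"targets": [[[-1, -0.12, -0.024, 0, 0], [-1, -0.4, -0.08, 0.1, 0], [-1, -0.4, -0.08, 0.1, 0], [-1, -0.3, -0.06, 0.1, 0], [-1, 0, 0, 0.1, -0.6], [-1, 0, 0, 0, -1], [-1, 0, 0, 0, -1], [-1, 0, 0, 0, -1]]]}}

```text
t: 33.98
ee_pos: [0.4769, -0.0097, 0.0746]
tcp_rot: [0.218, 0.976, 0.0, 0.001]
force: [-0.1, -0.0, -3.5]
finger_gap: 0.0554
gripper_force: 65.1
```

Emit:
{"name": "jog_arm", "arguments": {"targets": [[[-1, 0, 0, 0, -1], [-1, 0, 0, 0, -1], [-1, 0, 0, 0, -1], [-1, 0, 0, 0, -1], [-1, 0, 0, 0, -1], [-1, 0, 0, 0, -1], [-1, 0, 0, 0, -1], [-1, 0, 0, 0, -1]]]}}

```text
t: 34.98
ee_pos: [0.4769, -0.0097, 0.0746]
tcp_rot: [0.794, 0.608, 0.001, 0.0]
force: [-0.0, -0.2, -3.1]
finger_gap: 0.055
gripper_force: 65.1
```

Emit:
{"name": "jog_arm", "arguments": {"targets": [[[-1, 0, 0, 0, -1], [-1, 0, 0, 0, -1], [-1, 0, 0, 0, -1], [-1, 0, 0, 0, -1], [-1, 0, 0, 0, -1], [-1, 0, 0, 0, -1], [-1, 0, 0, 0, -0.4], [-1, 0, 0, 0, 0]]]}}

```text
t: 35.98
ee_pos: [0.4768, -0.0097, 0.0745]
tcp_rot: [0.995, 0.098, 0.001, 0.0]
force: [0.6, 0.1, -3.8]
finger_gap: 0.0551
gripper_force: 65.1
```

```bash
python3 - <<'E'
from h import *
from plant import ctrl
s=st(ctrl);cv2.imwrite("pics/w9.png",ctrl.snapshot("wrist"))
E
```

```text
t35.98 [ 0.4768 -0.0097  0.0745] close-78.8 F [ 0.6  0.1 -3.8] Mz0.03 gap0.0551 gf65.1 q [-0.07 -0.22  2.06  0.    1.31  1.3 ]
```

Emit:
{"name": "jog_arm", "arguments": {"targets": [[[-1, 0, 0, -0.2, 0], [-1, 0, 0, -0.2, 0], [-1, 0.26, 0.05, 0, 0], [-1, 0.26, 0.05, 0, 0], [-1, 0.2, 0.04, 0, 0], [-1, 0.15, 0.03, 0, 0], [-1, 0.1, 0.02, 0, 0], [-1, 0, 0, 0, 0]]]}}

```text
t: 37.02
ee_pos: [0.5251, -0.0002, 0.0542]
tcp_rot: [0.995, 0.098, -0.0, -0.0]
force: [-0.3, -0.8, -4.3]
finger_gap: 0.0554
gripper_force: 65.1
```

Emit:
{"name": "jog_arm", "arguments": {"targets": [[[-1, 0.06, 0.012, 0, 0], [-1, 0.06, 0.012, 0, 0], [-1, 0, 0, 0, 0]]]}}

```text
t: 37.4
ee_pos: [0.5307, 0.0009, 0.0542]
tcp_rot: [0.995, 0.097, -0.0, -0.0]
force: [-3.7, 0.2, -2.7]
finger_gap: 0.0553
gripper_force: 65.1
```

Emit:
{"name": "jog_arm", "arguments": {"targets": [[[-1, 0.04, 0.008, 0, 0], [-1, 0.02, 0.004, 0, 0], [-1, 0, 0, 0, 0]]]}}

```text
t: 37.78
ee_pos: [0.5336, 0.0015, 0.0542]
tcp_rot: [0.995, 0.097, -0.0, 0.0]
force: [-4.8, 0.7, -2.4]
finger_gap: 0.0556
gripper_force: 65.1
```

Emit:
{"name": "jog_arm", "arguments": {"targets": [[[-1, 0.04, 0.008, 0, 0], [-1, 0, 0, 0, 0]]]}}

```text
t: 38.02
ee_pos: [0.5357, 0.0019, 0.0542]
tcp_rot: [0.995, 0.098, -0.0, -0.0]
force: [-5.1, -0.8, -2.6]
finger_gap: 0.0556
gripper_force: 65.1
```

Emit:
{"name": "jog_arm", "arguments": {"targets": [[[-1, 0.03, 0.006, 0, 0], [-1, 0, 0, 0, 0]]]}}

```text
t: 38.28
ee_pos: [0.536, 0.002, 0.0536]
tcp_rot: [0.995, 0.098, -0.002, 0.0]
force: [-15.8, -3.0, 0.2]
finger_gap: 0.0555
gripper_force: 65.4
```

Emit:
{"name": "jog_arm", "arguments": {"targets": [[[-1, 0.04, 0.008, 0, 0], [-1, 0, 0, 0, 0]]]}}

```text
t: 38.52
ee_pos: [0.5362, 0.0021, 0.0525]
tcp_rot: [0.995, 0.098, -0.004, 0.0]
force: [-27.2, -7.1, -0.9]
finger_gap: 0.0553
gripper_force: 65.4
```

Emit:
{"name": "jog_arm", "arguments": {"targets": [[[-1, 0.03, 0.006, 0, 0], [-1, 0, 0, 0, 0]]]}}

```text
t: 38.78
ee_pos: [0.5364, 0.0022, 0.0521]
tcp_rot: [0.995, 0.098, -0.006, 0.0]
force: [-41.3, -8.1, 4.7]
finger_gap: 0.0552
gripper_force: 66.1
```

Emit:
{"name": "jog_arm", "arguments": {"targets": [[[-1, -0.15, -0.03, 0, 0], [-1, -0.35, -0.07, 0, 0], [-1, -0.4, -0.08, 0.2, 0], [-1, -0.3, -0.06, 0.4, 0], [-1, 0, 0, 0.5, 0], [-1, 0, 0, 0.4, 0], [-1, 0, 0, 0, 0]]]}}

```text
t: 39.65
ee_pos: [0.4819, -0.0091, 0.1308]
tcp_rot: [0.995, 0.098, 0.002, 0.0]
force: [-0.5, 1.0, -3.8]
finger_gap: 0.0555
gripper_force: 65.1
```

```bash
python3 - <<'E'
from h import *
from plant import ctrl
s=st(ctrl);im=ctrl.snapshot("wrist");t=ctrl.snapshot("top");cv2.imwrite("pics/w10.png",np.hstack([crop(im,150,100,260,180,1.5),crop(t,100,170,120,90,3)]))
E
```

```text
t39.65 [ 0.4819 -0.0091  0.1308] close-78.8 F [-0.5  1.  -3.8] Mz0.04 gap0.0555 gf65.1 q [-0.07 -0.26  1.99  0.    1.41  1.3 ]
```

View pics/w10.png

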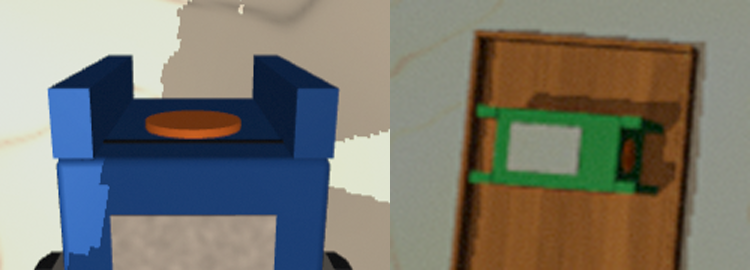

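The blue bolt is flush at about 2 mm and green is still fine. Carry blue to the near slot.

Emit:
{"name": "jog_arm", "arguments": {"targets": [[[-1, -0.142, 0.693, 0, 0.831], [-1, -0.142, 0.693, 0, 0.831], [-1, -0.142, 0.693, 0, 0.831], [-1, -0.142, 0.693, 0, 0.831], [-1, -0.142, 0.693, 0, 0.831], [-1, -0.142, 0.693, 0, 0.831], [-1, -0.142, 0.693, 0, 0.831], [-1, -0.142, 0.693, 0, 0.831]]]}}

```text
t: 40.75
ee_pos: [0.4235, 0.2692, 0.1279]
tcp_rot: [0.777, 0.629, -0.001, -0.0]
force: [-0.5, -0.4, -3.4]
finger_gap: 0.0556
gripper_force: 65.4
```

Emit:
{"name": "jog_arm", "arguments": {"targets": [[[-1, -0.142, 0.693, 0, 0.831], [-1, 0, 0, 0, 0], [-1, 0, 0, -0.5, 0], [-1, 0, 0, -0.5, 0], [-1, 0, 0, -0.36, 0], [-1, 0, 0, 0, 0]]]}}

```text
t: 41.5
ee_pos: [0.4166, 0.3021, 0.0597]
tcp_rot: [0.732, 0.682, -0.001, -0.0]
force: [0.2, -0.5, -3.9]
finger_gap: 0.0557
gripper_force: 65.3
```

Emit:
{"name": "jog_arm", "arguments": {"targets": [[[-1, 0, 0, -0.05, 0], [-1, 0, 0, 0, 0]]]}}

```text
t: 41.75
ee_pos: [0.4174, 0.3029, 0.0595]
tcp_rot: [0.732, 0.682, 0.0, 0.0]
force: [0.7, -0.6, -3.7]
finger_gap: 0.0552
gripper_force: 65.3
```

```bash
python3 - <<'E'
from h import *
from plant import ctrl
s=st(ctrl)
E
```

```text
t41.75 [0.4174 0.3029 0.0595] close-4.0 F [ 0.7 -0.6 -3.7] Mz-0.05 gap0.0552 gf65.3 q [ 0.58 -0.11  1.99 -0.    1.26  0.65]
```

Emit:
{"name": "jog_arm", "arguments": {"targets": [[[-1, 0, 0, -0.04, 0], [-1, 0, 0, 0, 0]]]}}

```text
t: 42.0
ee_pos: [0.4171, 0.3028, 0.0569]
tcp_rot: [0.731, 0.682, 0.0, 0.0]
force: [0.9, -0.3, -3.4]
finger_gap: 0.0552
gripper_force: 65.3
```

Emit:
{"name": "jog_arm", "arguments": {"targets": [[[-1, 0, 0, -0.03, 0], [-1, 0, 0, 0, 0]]]}}

```text
t: 42.25
ee_pos: [0.4173, 0.303, 0.0564]
tcp_rot: [0.731, 0.682, 0.0, 0.0]
force: [-5.7, -3.9, 9.7]
finger_gap: 0.0557
gripper_force: 66.6
```

Emit:
{"name": "jog_arm", "arguments": {"targets": [[[0.6, 0, 0, 0.02, 0], [0.7, 0, 0, 0, 0], [0.7, 0, 0, 0.3, 0], [0.7, 0, 0, 0.8, 0], [0.7, 0, 0, 0.9, 0], [0.7, 0, 0, 0.9, 0], [0.7, 0, 0, 0.9, 0], [0.7, 0, 0, 0, 0]]]}}

```text
t: 43.25
ee_pos: [0.4179, 0.3033, 0.2512]
tcp_rot: [0.731, 0.682, 0.003, 0.001]
force: [0.2, -0.5, -0.2]
finger_gap: 0.0725
gripper_force: 0.0
```

Emit:
{"name": "jog_arm", "arguments": {"targets": [[[0, 0.591, -0.604, 0, 0.404], [0, 0.591, -0.604, 0, 0.404], [0, 0.591, -0.604, 0, 0.404], [0, 0.591, -0.604, 0, 0.404], [0, 0.591, -0.604, 0, 0.404], [0, 0.591, -0.604, 0, 0.404], [0, 0.591, -0.604, 0, 0.404], [0, 0.591, -0.604, 0, 0.404]]]}}

```text
t: 44.25
ee_pos: [0.6542, 0.06, 0.2461]
tcp_rot: [0.512, 0.859, -0.0, -0.0]
force: [-0.0, 0.6, 0.2]
finger_gap: 0.0424
gripper_force: 0.0
```

Emit:
{"name": "jog_arm", "arguments": {"targets": [[[0, 0.591, -0.604, 0, 0.404], [0, 0, 0, 0, 0], [0, 0, 0, 0, 0]]]}}

```text
t: 44.62
ee_pos: [0.6827, 0.0312, 0.246]
tcp_rot: [0.483, 0.876, -0.0, -0.0]
force: [0.1, -0.3, 0.2]
finger_gap: 0.0427
gripper_force: 0.0
```

```bash
python3 - <<'E'
from h import *
from plant import ctrl
t=ctrl.snapshot("top");s=st(ctrl);im=ctrl.snapshot("wrist")
cv2.imwrite("pics/m11.png",np.hstack([crop(im,150,100,260,200,1.6),crop(t,100,170,120,160,2)]))
print(w2pix(wristcal(ctrl,s),[[.683,.031,.088]]))
E
```

```text
t44.67 [0.6826 0.0315 0.2463] close32.3 F [-1.3 -0.6 -0.6] Mz-0.04 gap0.0426 gf0.0 q [ 0.01  0.14  1.43  0.    1.58 -0.56]
[[278.6977481  196.60123194]]
```

View pics/m11.png

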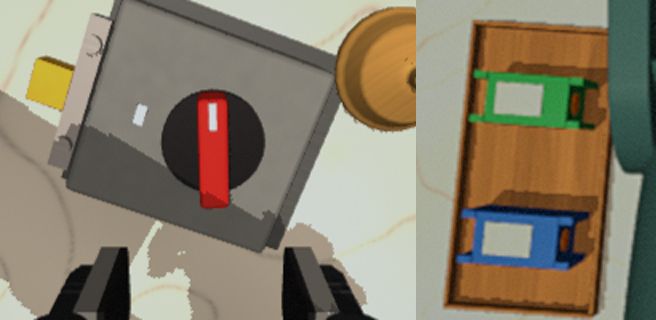

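Both boxes are upright in the tray. The knob centre is at crop (213,150), about 3 mm along the closing line, so I correct for that and grip.

Emit:
{"name": "jog_arm", "arguments": {"targets": [[[0, 0.05, 0.04, -0.8, 0], [0, 0, 0, -0.8, 0], [0, 0, 0, -0.8, 0], [0, 0, 0, -0.6, 0], [0, 0, 0, -0.26, 0], [0, 0, 0, 0, 0], [-1, 0, 0, 0, 0], [-1, 0, 0, 0, 0]]]}}

```text
t: 45.72
ee_pos: [0.6861, 0.0331, 0.0852]
tcp_rot: [0.482, 0.876, 0.0, 0.001]
force: [-0.7, -0.4, 4.7]
finger_gap: 0.0149
gripper_force: 58.4
```

Emit:
{"name": "jog_arm", "arguments": {"targets": [[[-1, 0, 0, 0, 0], [-1, 0, 0, 0, 0], [-1, 0, 0, 0, 0.8], [-1, 0, 0, 0, 0.8], [-1, 0, 0, 0, 0.8], [-1, 0, 0, 0, 0.8]]]}}

```text
t: 46.48
ee_pos: [0.6857, 0.0326, 0.0851]
tcp_rot: [0.22, 0.976, -0.0, 0.001]
force: [-6.8, -3.5, 8.4]
finger_gap: 0.0146
gripper_force: 58.8
```

Emit:
{"name": "jog_arm", "arguments": {"targets": [[[-1, 0, 0, 0, 0.8], [-1, 0, 0, 0, 0.8], [-1, 0, 0, 0, 0.8], [-1, 0, 0, 0, 0.8], [-1, 0, 0, 0, 0.6], [-1, 0, 0, 0, 0], [-1, 0, 0, 0, 0]]]}}

```text
t: 47.35
ee_pos: [0.6857, 0.0318, 0.0851]
tcp_rot: [-0.107, 0.994, -0.001, 0.0]
force: [-7.6, -8.4, 9.7]
finger_gap: 0.0148
gripper_force: 58.9
```

```bash
python3 - <<'E'
from h import *
from plant import ctrl
s=st(ctrl)
E
```

```text
t47.35 [0.6857 0.0318 0.0851] close102.3 F [-7.6 -8.4  9.7] Mz-0.16 gap0.0148 gf58.9 q [ 0.01  0.23  1.59 -0.    1.32 -1.78]
```

Emit:
{"name": "jog_arm", "arguments": {"targets": [[[-0.1, 0, 0, 0, 0], [-0.1, 0, 0, 0, 0], [-0.1, 0, 0, 0.1, 0], [-0.1, 0, 0, 0.7, 0], [-0.1, 0, 0, 0.9, 0], [-0.1, 0, 0, 0.9, 0], [-0.1, 0, 0, 0.8, 0], [-0.1, 0, 0, 0, 0]]]}}

```text
t: 48.35
ee_pos: [0.6864, 0.0331, 0.2578]
tcp_rot: [-0.108, 0.994, -0.0, 0.003]
force: [-0.7, 0.1, -0.3]
finger_gap: 0.0386
gripper_force: 0.0
```

Emit:
{"name": "jog_arm", "arguments": {"targets": [[[-0.1, -0.5, 0, 0, 0], [-0.1, -0.5, 0, 0, 0], [-0.1, -0.5, -0.5, 0, 0], [-0.1, -0.5, -0.5, 0, 0], [-0.1, 0, -0.5, 0, 0], [-0.1, 0, -0.5, 0, 0], [-0.1, 0, -0.5, 0, 0], [-0.1, 0, 0, 0, 0]]]}}

```text
t: 49.35
ee_pos: [0.5853, -0.0931, 0.2526]
tcp_rot: [-0.107, 0.994, 0.0, -0.0]
force: [-0.4, 0.0, 0.2]
finger_gap: 0.0385
gripper_force: 0.0
```

Emit:
{"name": "jog_arm", "arguments": {"targets": [[[-0.1, 0, -0.8, 0, 0], [-0.1, 0, -0.8, 0, 0], [-0.1, 0, -0.8, 0, 0], [-0.1, 0, -0.8, 0, 0], [-0.1, 0, 0, 0, 0], [-0.1, 0, 0, 0, 0]]]}}

```text
t: 50.1
ee_pos: [0.5857, -0.2511, 0.2529]
tcp_rot: [-0.108, 0.994, 0.0, -0.0]
force: [-1.1, 0.1, -0.4]
finger_gap: 0.0382
gripper_force: 0.0
```

```bash
python3 - <<'E'
from h import *
from plant import ctrl
t=ctrl.snapshot("top");s=st(ctrl)
cv2.imwrite("pics/end.png",crop(t,100,110,260,220,2.7))
E
```

```text
t50.15 [ 0.5857 -0.2509  0.2531] close102.4 F [0.4 0.2 1. ] Mz0.00 gap0.0381 gf0.0 q [-0.44  0.03  1.52  0.    1.58 -2.23]
```

View pics/end.png

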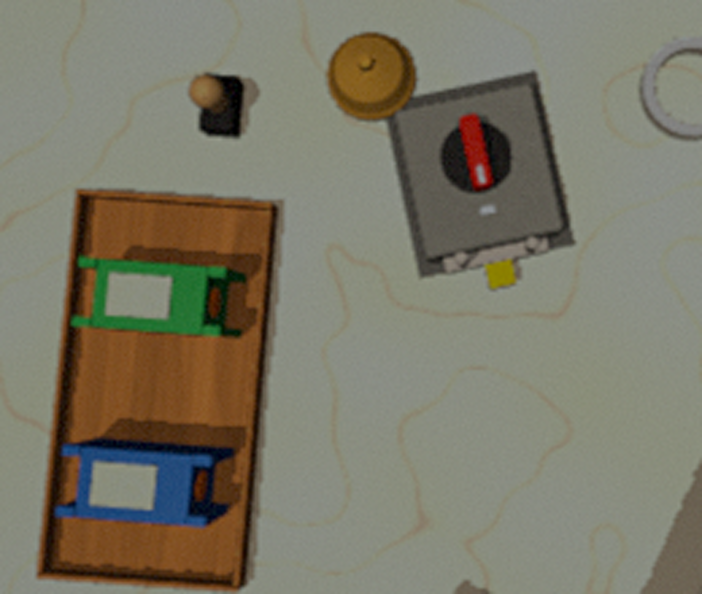

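The knob is parked with its grip at (475,150) pointing as it did at the start, and the nose is down. Both boxes are upright in the tray with their right-hand bolts flush, and the bell, tape and stamp have not moved. Handing in.

```bash
python3 -c "
from plant import ctrl
print(ctrl.sign_off())"
```

```text
the job is handed in; nothing more can be done
None
```

I locked both boxes on the mat (green and blue; no grey one was there) at both ends, set them upright in the tray, parked the bar, and handed the job in at about 50 s; the sign-off returned no verdict.

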